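# Hand-turn the sander disc

### The arm

A 7-joint arm with a two-finger parallel gripper is mounted at the origin on the work surface. World frame = base frame: x ahead of the robot, y to its left, z up, the work surface at z = 0. Lengths are in mm, angles in rad, forces in N, time in s.
With the tool pointing down it reaches from about 425 to 875 mm from the base axis. Payload 4.7 kg.
Tool frame: the origin (TCP) lies at the very end of the fingers, on their centre line; the grasp point (between the pads) lies 19 mm behind it; z points along the fingers, y is the line along which they close (so a half turn about z gives the same grasp; the last joint's range is limited). The gripper opens to 87 mm and grips with 3 to 60 N. Pads are 19 mm wide; open, the fingers measure 117 mm over their backs; the gripper's body (75 mm by 190 mm) begins 51 mm behind the grasp point.
Start: joints at [-1.188, 0.321, -0.07, 1.45, 0.023, 1.371, -0.057], TCP at [234.351, 606.305, 222.587] pointing down, gripper open.
Joint ranges: [-2.86, 2.86], [-0.3, 2.09], [-1.38, 1.24], [0.06, 2.45], [-1.56, 4.7], [0.09, 2.05], [-2.69, 2.69]. Speed limits (rad/s): [2.57, 2.57, 3.14, 3.14, 3.14, 3.14, 3.14].

### API

Orientations are given as a unit quaternion [x, y, z, w].
In Python, from rig import readout, eyes, finish_job gives the robot as it stands.
- The arm moves only by the tool servo_tool, never from a script. Its argument "targets" is a list of rows, each a list of 6 numbers: the shift along the tool's x, y, z in units of 300 mm (1.0 is 300 mm), then the turn, a rotation vector about the tool's x, y, z in units of 90 degrees (1.0 is 90 degrees). A call has 1 to 12 rows; each row shifts and turns the commanded pose from where the row before left it, along the tool's axes as they then stand; what a row does not reach is not made up. A row lasts 1/10 s, in which the tool goes at most 50 mm and 8.59 degrees, less where a joint would pass 70% of its speed; a pose out of reach is approached as far as the arm can. A call with a number of a shift or a turn outside -1 to 1 is refused whole. A call with a gripper value outside its range is refused whole. "fingers" is the finger opening in mm, from 0 to 87, set as the call begins (left out, the last holds). The fingers move at their own pace and stop on an object; "newtons" is the grip in N (left out, the last holds). Time passes only in rows, so rows that do not move let the fingers close. It gives the time, the measured TCP pose, the force, the opening and the grip force at its end, in the units of the state.
- readout.read_state(): the state, without advancing time (a new reading comes with each control period).
- eyes.get_image(name): name is "side" or "top"; returns the picture (480x640x3 uint8, blue, green, red); there is no depth.
- eyes.camera_info(name): a dict with "mtx" (3x3 intrinsics, pixels), "R" (3x3) and "t" (3): a world point X has camera coordinates R X + t. Camera axes: x right, y down, z forward; pixel columns grow to the right and rows downward; lengths in mm; the calibration is good to about 2 mm. A picture is of the moment at which its call begins. camera_info takes no time and is no camera call.
- finish_job(): hands the job in; it is judged then, once.
The state is a dict: "time": time; "qpos": joint angles; "dq": joint speeds; "effort": joint torques, N m; "ee_pos": TCP position; "orientation": TCP orientation; "contact_force": force on the tool from outside, world axes, zero at the start; "ft_torque": the same for the moment, N m; "finger_gap": finger opening in mm; "grasp_force": force on a finger pad.
Only numpy, scipy, OpenCV 4.12 (cv2) and the standard library are available. Lean on these libraries where they do the work, as an engineer would, in place of code of your own. Each camera call takes 0.05 s, during which the arm holds its last target. There are 200 camera calls.

### The job

Before the sander is switched on, check by hand that its disc runs free: pull the lock pin up out of the sander and stand it, fully down, in the hole of the wooden parking block. Then lay closed fingertips lightly on the flat disc and drag it round counter-clockwise (as the red arrow shows, seen from above) through one full turn, at most a quarter turn more, never turning it backwards and never pressing harder than 20 N; lift off and leave it at rest. Leave everything else on the bench where it is.

Things in the scene. Friction and masses are not known exactly. Their poses are not given: they have to be found in the camera images.
- cover_centre (a point): Horizontal disc sander, fixed: white round housing 230 mm across, dark steel cover, its top 120 mm above the bench. This point: on the cover's top plane, on the disc's axis; z up, y towards the lock pin's hole. The flat disc (170 mm across, red-brown, black radial index line starting towards the pin) has its face 5 to 17 mm above this point (pad wear differs, not measured: feel for it).
- disc_low_side (a point): Point of the cover's top plane, fixed to the sander, 55 mm from the disc's axis below the disc's lowest side. The disc leans 1.5 degrees: here its face is 1.4 mm lower than at its middle, opposite 1.4 mm higher. The disc sits on a spring of 12 N per mm (7 mm travel) and sinks when pressed; over 20 N harms its bearing.
- disc (a joint): Rotation of the disc about its nearly vertical axis, rad: 0 at the start, growing counter-clockwise seen from above, not wrapped; a full turn is 6.28. With the lock pin in, it has only about 0.02 rad of play. Turning it takes 0.25 N m (4.5 N sideways at 55 mm radius); fingers pressed too lightly slip over it. It stops at once when let go.
- pin_hole (a point): Mouth of the lock pin's hole (13 mm across, vertical) in a steel boss 50 mm square at the sander's edge, 140 mm from the disc's centre, flush with the cover, 120 mm above the bench.
- pin_grip (a point): Lock pin, loose, 80 g: a black round grip 18 mm across and 38 mm tall on a steel collar (22 mm across, 4 mm thick) with a steel shaft 12 mm across reaching 40 mm below the collar. This point is half-way up the grip, on the axis; z points up along the pin. It starts upright in the sander's hole, collar resting on the boss: lift it by more than 40 mm to clear.
- pin_collar (a point): Point on the lock pin's axis at the underside of the collar, 23 mm below the grip's middle; z points up along the pin.
- park_hole (a point): Centre of the mouth of the hole in the parking block, a fixed wooden block 70 mm square and 60 mm tall: hole 15 mm across, 46 mm deep, vertical. The pin is home when its collar rests on the block.
- tape: Yellow tape measure, 70 x 35 x 60 mm; leave alone.
- offcut_a: Wood offcut, 110 x 80 x 50 mm; leave alone.
- offcut_b: Small dark wood offcut, 60 x 35 x 22 mm; leave alone.
- hexkey: T-handle hex key lying flat, 170 mm long, 24 mm tall; leave alone.
- jar: Jar of screws, 70 mm across, 85 mm tall; leave alone.
- brush: Bench brush lying flat; leave alone.
- corkblock: Cork sanding block, 100 x 60 x 32 mm; leave alone.
Mind the look-alikes: they are no part of the job. Leave any turquoise look-alike of the part that bears park_hole alone.

How it is judged (in metres and radians):
On the way, in this order (a step that is already met when the one before it is completed fails the run):
1. the lock pin stands fully down in the parking block (horizontal distance between pin_collar and park_hole below 0.008 m and z of pin_collar in the frame of park_hole between -0.006 and 0.006 m and angle between pin_collar's own z axis and vertical below 0.25 rad), for 0.2 s.
2. the disc has been turned counter-clockwise through one full turn (value of joint disc above 5.95 rad).
At the end, for the whole second after the job is handed in: the lock pin stands in the parking block's hole, its collar within 6 mm of the block's top, within 8 mm of the hole's axis and upright within 0.25 rad, at rest; the disc has turned counter-clockwise between 5.95 and 8.1 rad from its start (one turn to a quarter more) and is at rest (all of step 1 and value of joint disc between 5.95 and 8.1 rad and velocity of joint disc between -0.05 and 0.05 rad/s and linear speed of lock_pin below 0.02 m/s); the robot touches nothing.
It fails at once if the disc is pressed with more than 20 N (contact force between any of the fingers, the arm and disc above 20 N).
It fails at once if the disc is turned backwards by more than 0.25 rad (value of joint disc below -0.25 rad).
It fails at once if the disc is turned far past one and a quarter turns (value of joint disc above 8.1 rad).
It fails at once if a bystander is moved more than 30 mm (distance of any of tape, offcut_a, offcut_b, hexkey, jar, brush, corkblock from where it was at the start of the episode above 0.03 m).
It also fails if it takes over 72 s, if anything falls off the work surface, if the arm or the gripper's body presses on something with over 40 N, if the wrist force passes 120 N, or if a joint passes its speed limit or range.

## Working session

There is one attempt and no reset: what is moved stays moved. The work goes in short steps, Python scripts to look and compute and a tool call to move; the robot and the scene stay as the last step left them, time stands still between calls to the robot, and variables do not carry over. Pictures are saved under pics/ and viewed, at most 10 in all, crops included, and the job is handed in when it is done.

Besides the shell and the picture viewer there is one more tool, called after "Request:" by a JSON object that holds its "api" and its "payload". servo_tool: Moves the arm, as the interface text tells. Its arguments: {"type":"object","properties":{"targets":{"type":"array","items":{"type":"array","items":{"type":"number","minimum":-1,"maximum":1}}},"fingers":{"type":"number"},"newtons":{"type":"number"}},"required":["targets"]}

```bash
mkdir -p pics; ls
python3 - <<'E'
from rig import readout, eyes
import cv2
print(readout.read_state())
for n in("side","top"):
    cv2.imwrite(f"pics/{n}0.png",eyes.get_image(n)); print(n,eyes.camera_info(n))
E
```

```text
pics
{'time': 0.0, 'qpos': array([-1.18791399,  0.32180248, -0.07006983,  1.45164003,  0.0226376 ,
        1.37077835, -0.05687   ]), 'dq': array([-1.61423217e-04, -1.45921237e-03,  8.65217220e-04, -1.33645004e-03,
       -7.02544788e-04, -5.13270693e-05,  2.71908427e-03]), 'effort': array([ 3.02434291e-04, -4.91294003e+01, -4.03856384e-01, -3.12529135e+01,
       -6.40573818e-02,  4.35344561e-02,  1.59770711e-04]), 'ee_pos': array([234.18822266, 605.77820993, 221.49227472]), 'orientation': array([ 1.83321853e-01,  9.83052516e-01, -9.15388834e-04, -1.00850353e-04]), 'contact_force': array([-0.6500484 , -0.10024367,  0.20682458]), 'ft_torque': array([-0.00953148, -0.0107663 , -0.03689041]), 'grasp_force': 0.0, 'finger_gap': 86.47171963538612}
side {'mtx': array([[574.05568246,   0.        , 324.35629633],
       [  0.        , 574.05568246, 235.6039854 ],
       [  0.        ,   0.        ,   1.        ]]), 'R': array([[ 0.94142668, -0.33707614,  0.00977148],
       [-0.23862725, -0.68638155, -0.686977  ],
       [ 0.23827052,  0.64440674, -0.72661346]]), 't': array([-547.66387832,  204.24501003, 1214.50351771])}
top {'mtx': array([[436.0073555 ,   0.        , 314.62776668],
       [  0.        , 436.0073555 , 240.76959731],
       [  0.        ,   0.        ,   1.        ]]), 'R': array([[ 0.02200568, -0.99931   ,  0.0299211 ],
       [-0.98157434, -0.02727782, -0.18912359],
       [ 0.18980927, -0.02520799, -0.98149732]]), 't': array([ -46.79473197,  599.25631889, 1090.28914768])}
```

View pics/side0.png

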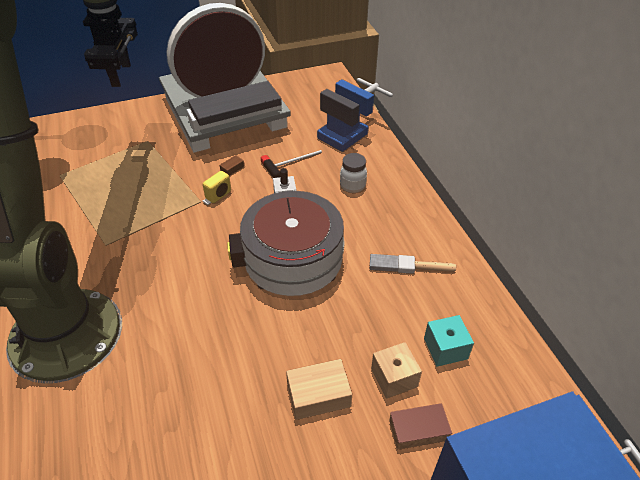

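View pics/top0.png

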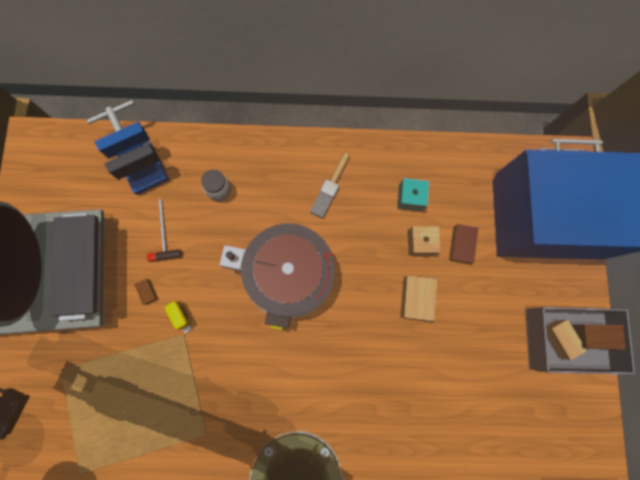

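The side view shows the lock pin near (284,180), the disc's middle near (291,223) and the wooden block's hole near (398,362). In the top view they are at (232,256), (288,268) and (427,240). The turquoise look-alike is at (415,192) in the top view. I'll zoom in on these for exact pixels.

Run:
```python
import cv2,numpy as np
s=cv2.imread("pics/side0.png");t=cv2.imread("pics/top0.png")
def c(im,x,y,w,h,f=8): 
    o=cv2.resize(im[y:y+h,x:x+w],None,fx=f,fy=f,interpolation=cv2.INTER_CUBIC)
    for i in range(0,w,10):
        cv2.putText(o,str(x+i),(i*f,8),0,.3,(0,255,0),1);cv2.line(o,(i*f,8),(i*f,14),(0,255,0),1)
    for i in range(0,h,10):
        cv2.putText(o,str(y+i),(0,i*f+4),0,.3,(0,255,0),1);cv2.line(o,(20,i*f),(26,i*f),(0,255,0),1)
    return o
a=np.hstack([c(s,260,160,48,36),c(s,372,340,48,36)])
b=np.hstack([c(t,212,240,48,36),c(t,404,222,48,36)])
cv2.imwrite("pics/z.png",np.vstack([a,b]))
```

```text
(no output)
```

View pics/z.png

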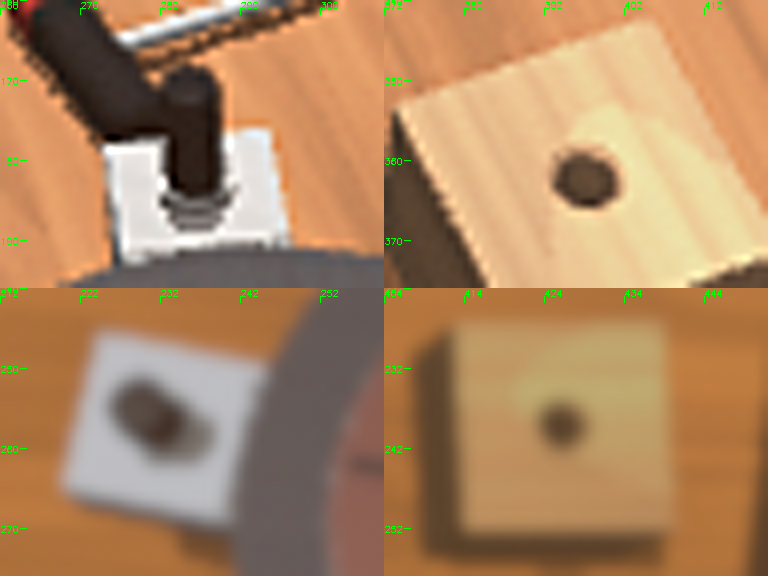

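The zoom shows the grip's top at side (283.6,170) and top view (229,254), and the block's hole at side (396.7,362) and top view (425.8,239).

```bash
cat > h.py <<'E'
import cv2,numpy as np
from rig import readout,eyes
from scipy.optimize import least_squares
C={n:eyes.camera_info(n) for n in("side","top")}
def proj(n,X):
    c=C[n];p=c["mtx"]@(c["R"]@np.asarray(X,float)+c["t"]);return p[:2]/p[2]
def tri(s,t,x0=(600,0,100)):
    r=least_squares(lambda X:np.r_[proj("side",X)-s,proj("top",X)-t],x0);return r.x,np.round(r.fun,1)
def ray(n,p,z):
    c=C[n];d=c["R"].T@np.linalg.inv(c["mtx"])@np.r_[p,1];o=-c["R"].T@c["t"];return o+d*(z-o[2])/d[2]
E
python3 - <<'E'
from h import *
np.set_printoptions(precision=1,suppress=True)
I={n:cv2.imread(f"pics/{n}0.png") for n in C}
P={}
for n,(cx,cy) in dict(side=(291,223),top=(288,268)).items():
    im=I[n].astype(int); m=(im.min(2)>150)
    yy,xx=np.mgrid[:480,:640]; m&=(np.hypot(xx-cx,yy-cy)<12); P[n]=np.array([xx[m].mean(),yy[m].mean()]); print(n,P[n],m.sum())
    # red disc ellipse
    b,g,r=[im[...,k] for k in range(3)]
    print(im[cy+12,cx-15])
print("label",tri(P["side"],P["top"]))
print("griptop",tri((283.5,170),(229,254)))
print("collar",tri((284,185),(234.5,258.5)))
print("hole",tri((396.7,362),(425.8,238.9)))
for n,p in (("side",(396.7,362)),("top",(425.8,238.9))):print("hole@60",n,ray(n,p,60))
for n,p in (("side",(283.5,170)),("top",(229,254))):print("grip@162",n,ray(n,p,162))
# boss corners
q=lambda x,y,ox,oy:(ox+(x+.5)/8-.5,oy+(y+.5)/8-.5)
print("boss top far corners",[ray("top",q(x,y,212,240),120) for x,y in((97,42),(62,205))],[ray("side",q(x,y,260,160),120) for x,y in((103,145),(270,128),)])
for n,p in P.items():print("label@131",n,ray(n,p,131))
# block top corners in top view
print("blk",[ray("top",q(x,y,404,222),60) for x,y in((70,33),(281,35),(287,247),(78,245))])
E
```

```text
side [291.4 222.3] 89
[ 71  78 128]
top [287.3 267.9] 97
[ 84  95 141]
label (array([516.7,  35.4, 125.7]), array([ 0.4, -0.1, -0.1,  0.5]))
griptop (array([541.9, 173. , 159.4]), array([ 0.5, -0.1, -0.1,  0.5]))
collar (array([538.2, 165.6, 119.8]), array([ 0.1, -0. , -0. ,  0.1]))
hole (array([ 612.9, -327.3,   56.3]), array([ 0.2, -0.1, -0.1,  0.3]))
hole@60 side [ 611.1 -329.2   60. ]
hole@60 top [ 613.1 -326.5   60. ]
grip@162 side [540. 170. 162.]
grip@162 top [542.7 172.4 162. ]
boss top far corners [array([571.8, 194. , 120. ]), array([520.9, 201.5, 120. ])] [array([519.4, 199.7, 120. ]), array([569.2, 190.8, 120. ])]
label@131 side [514.3  30.3 131. ]
label@131 top [517.1  35.  131. ]
blk [array([ 648. , -291.2,   60. ]), array([ 649.3, -362.1,   60. ]), array([ 577.6, -361.8,   60. ]), array([ 576.4, -292.4,   60. ])]
```

Both views agree to about 2 mm. Averaged, the pin's axis is at about (541.3,171.3), the disc's centre at (515.7,32.7) and the park hole at (612,-328). The pin-to-disc distance comes out at 141 mm, against 140 given. I'll yaw the tool so its axes line up with the world, then travel above the pin.

Request:
{"api": "servo_tool", "payload": {"targets": [[0,0,0,0,0,-0.0782],[0,0,0,0,0,-0.0782],[0,0,0,0,0,-0.0782],[-0.0853,-0.1207,0,0,0,0],[-0.0853,-0.1207,0,0,0,0],[-0.0853,-0.1207,0,0,0,0],[-0.0853,-0.1207,0,0,0,0],[-0.0853,-0.1207,0,0,0,0],[-0.0853,-0.1207,0,0,0,0],[-0.0853,-0.1207,0,0,0,0],[-0.0853,-0.1207,0,0,0,0],[-0.0853,-0.1207,0,0,0,0]], "fingers": 50, "newtons": 30}}

```text
time: 1.3
ee_pos: [465.1, 278.6, 222.3]
orientation: [0.0, 1.0, -0.0, -0.0]
contact_force: [-0.3, 1.1, -0.9]
finger_gap: 49.9
grasp_force: 0.0
```

Request:
{"api": "servo_tool", "payload": {"targets": [[-0.0853,-0.1207,0,0,0,0],[-0.0853,-0.1207,0,0,0,0],[-0.0853,-0.1207,0,0,0,0],[0,0,0,0,0,0],[0,0,0,0,0,0],[0,0,0,0,0,0]]}}

```text
time: 1.9
ee_pos: [540.5, 173.1, 222.2]
orientation: [-0.001, 1.0, 0.0, -0.001]
contact_force: [0.1, -0.4, 0.5]
finger_gap: 50.3
grasp_force: 0.0
```

Request:
{"api": "servo_tool", "payload": {"targets": [[-0.0027,-0.006,0.05,0,0,0],[0,0,0.05,0,0,0],[0,0,0.05,0,0,0],[0,0,0.05,0,0,0],[0,0,0.05,0,0,0],[0,0,0.03,0,0,0],[0,0,0.02,0,0,0],[0,0,0.013,0,0,0],[0,0,0,0,0,0],[0,0,0,0,0,0]]}}

```text
time: 2.9
ee_pos: [542.6, 170.0, 129.2]
orientation: [0.0, 1.0, 0.0, 0.001]
contact_force: [-0.2, -0.1, 0.6]
finger_gap: 49.9
grasp_force: 0.0
```

Run:
```python
from h import *
np.set_printoptions(precision=1,suppress=True)
s=readout.read_state();print(s["ee_pos"],s["contact_force"])
o=[]
for n in C:
    im=eyes.get_image(n);p=proj(n,s["ee_pos"]);print(n,p)
    x,y=int(p[0])-24,int(p[1])-24
    a=cv2.resize(im[y:y+48,x:x+48],None,fx=8,fy=8,interpolation=cv2.INTER_CUBIC);o.append(a)
cv2.imwrite("pics/g1.png",np.hstack(o))
```

```text
[542.6 170.  129.2] [-0.2 -0.1  0.6]
side [285.1 180.4]
top [232.2 256.2]
```

View pics/g1.png

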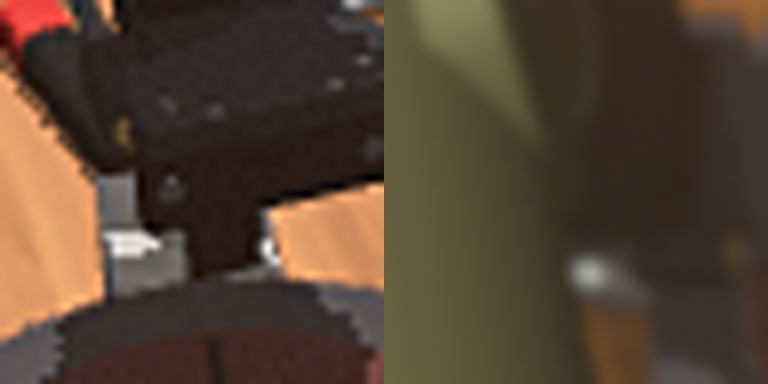

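The gripper hides the pin in both crops, so they add nothing. Next I'll close and read the gap and forces.

Request:
{"api": "servo_tool", "payload": {"targets": [[0,0,0,0,0,0],[0,0,0,0,0,0],[0,0,0,0,0,0],[0,0,0,0,0,0],[0,0,0,0,0,0],[0,0,0,0,0,0]], "fingers": 0, "newtons": 25}}

```text
time: 3.6
ee_pos: [542.2, 171.3, 129.0]
orientation: [-0.0, 1.0, 0.001, 0.0]
contact_force: [-0.3, 3.4, 0.2]
finger_gap: 17.4
grasp_force: 24.9
```

Request:
{"api": "servo_tool", "payload": {"targets": [[0,0.003,-0.01,0,0,0],[0,0,-0.03,0,0,0],[0,0,-0.05,0,0,0],[0,0,-0.05,0,0,0],[0,0,-0.05,0,0,0],[0,0,-0.05,0,0,0],[0,0,-0.04,0,0,0],[0,0,0,0,0,0],[0,0,0,0,0,0]]}}

```text
time: 4.5
ee_pos: [542.1, 170.7, 212.8]
orientation: [0.0, 1.0, 0.0, 0.0]
contact_force: [-0.4, 0.5, -1.4]
finger_gap: 17.3
grasp_force: 24.9
```

Run:
```python
from h import *
np.set_printoptions(precision=1,suppress=True)
s=readout.read_state();print(s["ee_pos"],s["contact_force"],s["finger_gap"])
o=[]
for n in C:
    im=eyes.get_image(n);cv2.imwrite(f"pics/lift_{n}.png",im);p=proj(n,s["ee_pos"]-[0,0,25]);print(n,p)
    x,y=int(p[0])-24,int(p[1])-24;print(x,y)
    a=cv2.resize(im[y:y+48,x:x+48],None,fx=8,fy=8,interpolation=cv2.INTER_CUBIC)
    for k in range(0,2):
        q=(proj(n,s["ee_pos"]-[0,0,52*k])-[x,y]+.5)*8; cv2.circle(a,tuple(int(v) for v in q),3,(0,255,0),-1)
    o.append(a)
cv2.imwrite("pics/g2.png",np.hstack(o))
```

```text
[542.1 170.7 212.8] [-0.4  0.5 -1.4] 17.32867104785286
side [283.8 161. ]
259 136
top [227.9 252.5]
203 228
```

View pics/g2.png

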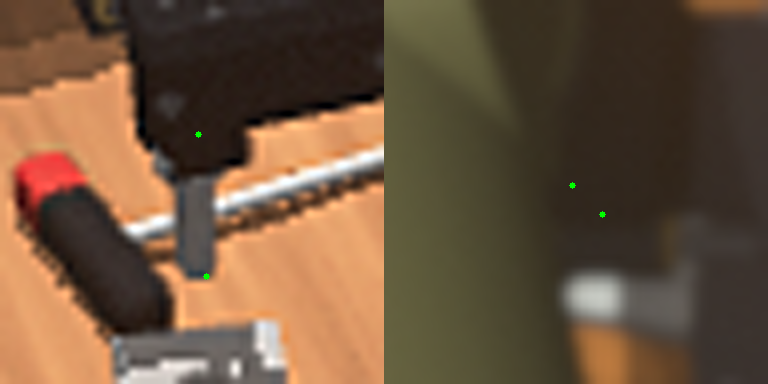

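The pin hangs upright in the grip. In the side crop its tip is at about (196,276), roughly 1 px left of where the TCP predicts it. Taking both views relative to the tool, the park target is about (612.9,-328).

Request:
{"api": "servo_tool", "payload": {"targets": [[-0.0197,-0.1,0,0,0,0],[-0.0197,-0.14,0,0,0,0],[-0.0197,-0.15,0,0,0,0],[-0.0197,-0.15,0,0,0,0],[-0.0197,-0.15,0,0,0,0],[-0.0197,-0.15,0,0,0,0],[-0.0197,-0.15,0,0,0,0],[-0.0197,-0.15,0,0,0,0],[-0.0197,-0.15,0,0,0,0],[-0.0197,-0.15,0,0,0,0],[-0.0197,-0.14,0,0,0,0],[-0.0197,-0.08,0,0,0,0]]}}

```text
time: 5.8
ee_pos: [611.0, -332.0, 211.3]
orientation: [0.002, 1.0, -0.001, -0.001]
contact_force: [-1.1, 0.8, -0.9]
finger_gap: 16.9
grasp_force: 24.9
```

Request:
{"api": "servo_tool", "payload": {"targets": [[0,0,0.05,0,0,0],[0,0,0.05,0,0,0],[0,0,0.05,0,0,0],[0,0,0.03,0,0,0],[0,0,0,0,0,0],[0,0,0,0,0,0],[0,0,0,0,0,0]]}}

```text
time: 6.5
ee_pos: [613.5, -327.1, 159.7]
orientation: [-0.0, 1.0, -0.0, 0.001]
contact_force: [0.7, 0.7, -0.6]
finger_gap: 17.4
grasp_force: 24.9
```

Request:
{"api": "servo_tool", "payload": {"targets": [[0.002,-0.003,0.04,0,0,0],[0,0,0.04,0,0,0],[0,0,0.04,0,0,0],[0,0,0.03,0,0,0],[0,0,0,0,0,0],[0,0,0,0,0,0]]}}

```text
time: 7.1
ee_pos: [612.2, -328.1, 113.3]
orientation: [0.0, 1.0, 0.0, -0.0]
contact_force: [1.2, -0.0, -0.4]
finger_gap: 17.3
grasp_force: 24.9
```

Run:
```python
from h import *
np.set_printoptions(precision=1,suppress=True)
s=readout.read_state();print(s["ee_pos"],s["contact_force"],s["finger_gap"])
o=[]
for n in C:
    im=eyes.get_image(n);x,y=dict(side=(372,335),top=(404,215))[n]
    a=cv2.resize(im[y:y+48,x:x+48],None,fx=8,fy=8,interpolation=cv2.INTER_CUBIC)
    q=np.array(dict(side=(396.7,362),top=(425.8,238.9))[n]);q=(q-[x,y]+.5)*8; cv2.circle(a,tuple(int(v) for v in q),3,(0,255,0),-1)
    o.append(a)
cv2.imwrite("pics/g3.png",np.hstack(o))
```

```text
[ 612.2 -328.1  113.3] [ 1.2 -0.  -0.4] 17.278993437391165
```

View pics/g3.png

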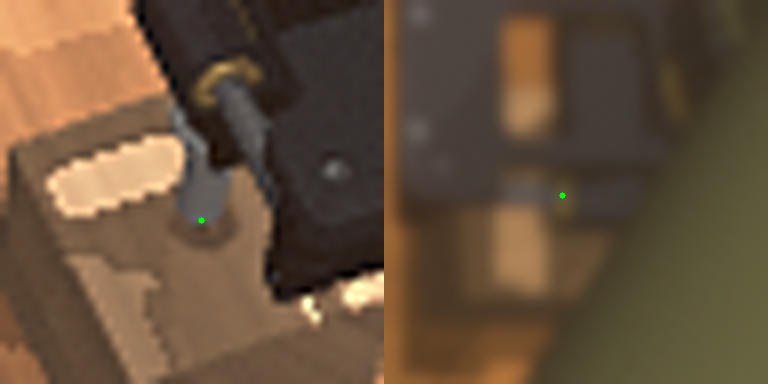

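In the side crop the shaft's tip, centred near x=202, stands right over the hole, centred near x=204. I'll go on down slowly.

Request:
{"api": "servo_tool", "payload": {"targets": [[0,0,0.015,0,0,0],[0,0,0.015,0,0,0],[0,0,0.015,0,0,0],[0,0,0.015,0,0,0],[0,0,0,0,0,0]]}}

```text
time: 7.7
ee_pos: [612.0, -327.8, 94.6]
orientation: [0.0, 1.0, 0.0, -0.0]
contact_force: [0.4, 0.5, -1.3]
finger_gap: 17.5
grasp_force: 24.9
```

Tip is inside the hole with no resistance.

Request:
{"api": "servo_tool", "payload": {"targets": [[0,0,0.02,0,0,0],[0,0,0.02,0,0,0],[0,0,0.02,0,0,0],[0,0,0.014,0,0,0],[0,0,0.005,0,0,0],[0,0,0,0,0,0],[0,0,0,0,0,0]]}}

```text
time: 8.4
ee_pos: [612.3, -328.1, 72.0]
orientation: [0.0, 1.0, 0.0, 0.0]
contact_force: [-1.0, -0.1, -1.3]
finger_gap: 17.4
grasp_force: 24.9
```

Request:
{"api": "servo_tool", "payload": {"targets": [[0,0,0.005,0,0,0],[0,0,0.005,0,0,0],[0,0,0.002,0,0,0],[0,0,0,0,0,0],[0,0,0,0,0,0]]}}

```text
time: 8.9
ee_pos: [612.5, -328.2, 68.9]
orientation: [0.0, 1.0, -0.0, 0.0]
contact_force: [-0.6, 0.3, 2.5]
finger_gap: 17.2
grasp_force: 24.9
```

Contact with the block shows as a 4 N rise in the vertical force. Release and raise.

Request:
{"api": "servo_tool", "payload": {"targets": [[0,0,0,0,0,0],[0,0,0,0,0,0],[0,0,0,0,0,0],[0,0,0,0,0,0],[0,0,-0.03,0,0,0],[0,0,-0.08,0,0,0],[0,0,-0.12,0,0,0],[0,0,-0.12,0,0,0],[0,0,-0.1,0,0,0],[0,0,0,0,0,0]], "fingers": 50}}

```text
time: 9.9
ee_pos: [614.6, -330.0, 210.1]
orientation: [0.0, 1.0, -0.002, 0.005]
contact_force: [-0.5, 0.1, -0.1]
finger_gap: 49.9
grasp_force: 0.0
```

Request:
{"api": "servo_tool", "payload": {"targets": [[0.041,0.1,0,0,0,0],[0.041,0.13,0,0,0,0],[0.041,0.14,0,0,0,0],[0.041,0.14,0,0,0,0],[0.041,0.14,0,0,0,0],[0.041,0.14,0,0,0,0],[0.041,0.135,0,0,0,0],[0.041,0.1,0,0,0,0],[0,0,0.05,0,0,0],[0,0,0.05,0,0,0],[0,0,0.05,0,0,0],[0,0,0,0,0,0]], "fingers": 0, "newtons": 20}}

```text
time: 11.1
ee_pos: [512.2, -20.6, 156.4]
orientation: [0.0, 1.0, -0.0, -0.002]
contact_force: [0.1, 0.1, 0.2]
finger_gap: 0.1
grasp_force: 0.0
```

Run:
```python
from h import *
np.set_printoptions(precision=1,suppress=True)
o=[]
for n in C:
    im=eyes.get_image(n);cv2.imwrite(f"pics/park_{n}.png",im);x,y=dict(side=(372,325),top=(404,210))[n]
    a=cv2.resize(im[y:y+50,x:x+50],None,fx=8,fy=8,interpolation=cv2.INTER_CUBIC)
    o.append(a)
cv2.imwrite("pics/g4.png",np.hstack(o))
for i in range(5): print(readout.read_state()["contact_force"],readout.read_state()["ee_pos"])
```

```text
[-0.4 -0.9  0.3] [513.8 -20.7 158.5]
[-0.4 -0.9  0.3] [513.8 -20.7 158.5]
[-0.4 -0.9  0.3] [513.8 -20.7 158.5]
[-0.4 -0.9  0.3] [513.8 -20.7 158.5]
[-0.4 -0.9  0.3] [513.8 -20.7 158.5]
```

View pics/g4.png

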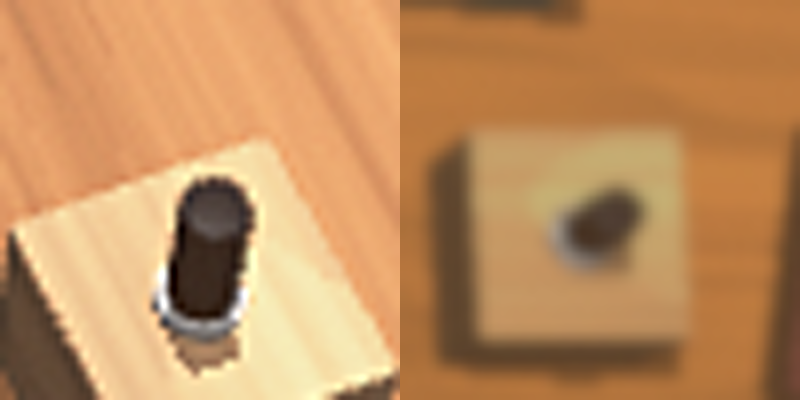

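The pin stands in the block with its collar down on the wood, at crop (202,310) in the side view. The brown patch just below it is shadow, since the hole itself projects to (202,300). The triangulated label height, corrected for the bias on the known heights, puts the disc face at z of about 128–130. I'll approach and feel for it.

Request:
{"api": "servo_tool", "payload": {"targets": [[-0.0073,-0.006,0.03,0,0,0],[0,0,0.03,0,0,0],[0,0,0.015,0,0,0],[0,0,0.0067,0,0,0],[0,0,0,0,0,0],[0,0,0,0,0,0],[0,0,0,0,0,0]]}}

```text
time: 11.9
ee_pos: [516.4, -22.4, 134.2]
orientation: [0.0, 1.0, 0.0, 0.0]
contact_force: [1.0, 0.7, 0.4]
finger_gap: 0.5
grasp_force: 0.0
```

Request:
{"api": "servo_tool", "payload": {"targets": [[0,0,0.0035,0,0,0],[0,0,0,0,0,0],[0,0,0,0,0,0]]}}

```text
time: 12.2
ee_pos: [516.2, -22.4, 132.8]
orientation: [0.0, 1.0, 0.0, 0.0]
contact_force: [-0.6, 0.8, 0.1]
finger_gap: 0.5
grasp_force: 0.0
```

Request:
{"api": "servo_tool", "payload": {"targets": [[0,0,0.0035,0,0,0],[0,0,0,0,0,0],[0,0,0,0,0,0]]}}

```text
time: 12.5
ee_pos: [516.1, -22.4, 131.7]
orientation: [0.0, 1.0, 0.0, -0.0]
contact_force: [0.2, -0.1, 0.5]
finger_gap: 0.4
grasp_force: 0.0
```

Request:
{"api": "servo_tool", "payload": {"targets": [[0,0,0.003,0,0,0],[0,0,0,0,0,0],[0,0,0,0,0,0]]}}

```text
time: 12.8
ee_pos: [516.2, -22.4, 130.8]
orientation: [0.0, 1.0, 0.0, -0.0]
contact_force: [0.0, 1.0, 0.2]
finger_gap: 0.5
grasp_force: 0.0
```

Request:
{"api": "servo_tool", "payload": {"targets": [[0,0,0.003,0,0,0],[0,0,0,0,0,0],[0,0,0,0,0,0]]}}

```text
time: 13.1
ee_pos: [516.2, -22.4, 129.9]
orientation: [0.0, 1.0, 0.0, 0.0]
contact_force: [-0.3, -0.5, 0.0]
finger_gap: 0.3
grasp_force: 0.0
```

Request:
{"api": "servo_tool", "payload": {"targets": [[0,0,0.003,0,0,0],[0,0,0,0,0,0],[0,0,0,0,0,0]]}}

```text
time: 13.4
ee_pos: [516.1, -22.4, 129.0]
orientation: [0.0, 1.0, 0.0, -0.0]
contact_force: [-0.3, 0.9, -0.3]
finger_gap: 0.6
grasp_force: 0.0
```

Request:
{"api": "servo_tool", "payload": {"targets": [[0,0,0.003,0,0,0],[0,0,0,0,0,0],[0,0,0,0,0,0]]}}

```text
time: 13.7
ee_pos: [516.2, -22.4, 128.1]
orientation: [0.0, 1.0, 0.0, 0.0]
contact_force: [1.0, -1.5, -0.1]
finger_gap: 0.6
grasp_force: 0.0
```

Request:
{"api": "servo_tool", "payload": {"targets": [[0,0,0.003,0,0,0],[0,0,0,0,0,0],[0,0,0,0,0,0]]}}

```text
time: 14.0
ee_pos: [516.2, -22.4, 127.6]
orientation: [0.0, 1.0, 0.0, 0.0]
contact_force: [-1.1, -0.3, 3.7]
finger_gap: 0.7
grasp_force: 1.8
```

Contact at z of about 127.9. Press to about 10 N.

Request:
{"api": "servo_tool", "payload": {"targets": [[0,0,0.002,0,0,0],[0,0,0.002,0,0,0],[0,0,0,0,0,0],[0,0,0,0,0,0]]}}

```text
time: 14.4
ee_pos: [516.4, -22.4, 127.0]
orientation: [0.0, 1.0, 0.0, 0.0]
contact_force: [-3.2, 0.2, 8.6]
finger_gap: 0.4
grasp_force: 4.0
```

Request:
{"api": "servo_tool", "payload": {"targets": [[-0.016,0.0007,0,0,0,0],[-0.0159,0.0021,0,0,0,0],[-0.0156,0.0035,0,0,0,0],[-0.0153,0.0048,0,0,0,0]]}}

```text
time: 14.8
ee_pos: [534.5, -20.6, 126.6]
orientation: [0.001, 1.0, -0.001, -0.001]
contact_force: [-4.0, -2.0, 7.3]
finger_gap: 0.6
grasp_force: 3.7
```

```bash
cat >> h.py <<'E'
def idx():
    """index-line angle candidates: dark minima around annulus in the top view (deg, world CCW)"""
    im=cv2.cvtColor(eyes.get_image("top"),cv2.COLOR_BGR2GRAY).astype(np.float32)
    c=np.array([516.9,33.7,128.]);a=np.arange(0,360,2)
    v=[]
    for d in a:
        q=np.array([proj("top",c+[r*np.cos(np.radians(d)),r*np.sin(np.radians(d)),0]) for r in range(25,78,4)],np.float32)
        v.append(cv2.remap(im,q[:,:1],q[:,1:],1).mean())
    return a,np.array(v)
E
python3 - <<'E'
from h import *
a,v=idx()
print([(int(x),int(y)) for x,y in zip(a,v)][::2])
print(readout.read_state()["contact_force"])
E
```

```text
[(0, 109), (4, 106), (8, 91), (12, 84), (16, 76), (20, 74), (24, 75), (28, 79), (32, 80), (36, 81), (40, 84), (44, 85), (48, 88), (52, 90), (56, 91), (60, 93), (64, 95), (68, 97), (72, 97), (76, 96), (80, 97), (84, 96), (88, 96), (92, 90), (96, 85), (100, 95), (104, 101), (108, 106), (112, 109), (116, 111), (120, 111), (124, 111), (128, 111), (132, 111), (136, 110), (140, 109), (144, 108), (148, 107), (152, 106), (156, 106), (160, 103), (164, 97), (168, 85), (172, 73), (176, 75), (180, 80), (184, 83), (188, 85), (192, 87), (196, 88), (200, 90), (204, 91), (208, 92), (212, 93), (216, 93), (220, 94), (224, 94), (228, 94), (232, 95), (236, 95), (240, 95), (244, 95), (248, 95), (252, 94), (256, 94), (260, 95), (264, 94), (268, 94), (272, 95), (276, 95), (280, 95), (284, 95), (288, 95), (292, 95), (296, 95), (300, 95), (304, 95), (308, 95), (312, 95), (316, 94), (320, 94), (324, 93), (328, 92), (332, 91), (336, 90), (340, 89), (344, 93), (348, 104), (352, 107), (356, 108)]
[-2.58881698 -2.28310545  6.96932252]
```

The index line moved from about 80° to 96°, so the disc is following the fingers. I'll continue, pressing slightly more.

Request:
{"api": "servo_tool", "payload": {"targets": [[-0.0148,0.0061,0.0004,0,0,0],[-0.0142,0.0074,0.0004,0,0,0],[-0.0135,0.0086,0.0004,0,0,0],[-0.0127,0.0097,0.0004,0,0,0],[-0.0118,0.0108,0.0004,0,0,0],[-0.0108,0.0118,0.0004,0,0,0]]}}

```text
time: 15.45
ee_pos: [558.5, -5.2, 126.1]
orientation: [0.001, 1.0, -0.001, 0.0]
contact_force: [-3.0, -4.2, 7.3]
finger_gap: 0.3
grasp_force: 3.7
```

Request:
{"api": "servo_tool", "payload": {"targets": [[-0.0097,0.0127,0.0007,0,0,0],[-0.0086,0.0135,0.0007,0,0,0],[-0.0074,0.0142,0.0007,0,0,0],[-0.0061,0.0148,0.0006,0,0,0],[-0.0048,0.0153,0.0006,0,0,0],[-0.0035,0.0156,0.0006,0,0,0]]}}

```text
time: 16.05
ee_pos: [572.0, 19.9, 125.8]
orientation: [0.001, 1.0, -0.002, 0.002]
contact_force: [-0.3, -5.7, 8.5]
finger_gap: 0.1
grasp_force: 4.3
```

Request:
{"api": "servo_tool", "payload": {"targets": [[-0.0021,0.0159,0.0004,0,0,0],[-0.0007,0.016,0.0004,0,0,0],[0.0007,0.016,0.0004,0,0,0],[0.0021,0.0159,0.0004,0,0,0],[0.0035,0.0156,0.0003,0,0,0],[0.0048,0.0153,0.0003,0,0,0]]}}

```text
time: 16.65
ee_pos: [570.9, 48.5, 125.9]
orientation: [0.001, 1.0, -0.002, 0.003]
contact_force: [2.0, -6.1, 10.5]
finger_gap: 0.4
grasp_force: 4.8
```

Request:
{"api": "servo_tool", "payload": {"targets": [[0.0061,0.0148,-0.0003,0,0,0],[0.0074,0.0142,-0.0003,0,0,0],[0.0086,0.0135,-0.0003,0,0,0],[0.0097,0.0127,-0.0003,0,0,0],[0.0108,0.0118,-0.0003,0,0,0],[0.0118,0.0108,-0.0003,0,0,0]]}}

```text
time: 17.25
ee_pos: [555.2, 72.5, 126.5]
orientation: [0.001, 1.0, -0.001, 0.004]
contact_force: [2.5, -4.6, 8.5]
finger_gap: 0.3
grasp_force: 4.2
```

Request:
{"api": "servo_tool", "payload": {"targets": [[0.0127,0.0097,-0.0002,0,0,0],[0.0135,0.0086,-0.0002,0,0,0],[0.0142,0.0074,-0.0002,0,0,0],[0.0148,0.0061,-0.0003,0,0,0],[0.0153,0.0048,-0.0003,0,0,0],[0.0156,0.0035,-0.0003,0,0,0]]}}

```text
time: 17.85
ee_pos: [530.1, 85.5, 127.2]
orientation: [0.001, 1.0, -0.0, 0.005]
contact_force: [5.1, -2.5, 8.0]
finger_gap: 1.0
grasp_force: 4.1
```

Run:
```python
from h import *
a,v=idx()
print([(int(x),int(y)) for x,y in zip(a,v) if 130<=x<=290])
s=readout.read_state();print(s["contact_force"],s["ee_pos"])
```

```text
[(130, 71), (132, 70), (134, 69), (136, 68), (138, 67), (140, 66), (142, 65), (144, 64), (146, 63), (148, 62), (150, 61), (152, 60), (154, 59), (156, 59), (158, 59), (160, 59), (162, 60), (164, 61), (166, 63), (168, 65), (170, 68), (172, 70), (174, 69), (176, 66), (178, 61), (180, 57), (182, 54), (184, 52), (186, 52), (188, 52), (190, 53), (192, 56), (194, 59), (196, 62), (198, 64), (200, 65), (202, 65), (204, 65), (206, 65), (208, 65), (210, 65), (212, 65), (214, 65), (216, 65), (218, 65), (220, 64), (222, 61), (224, 58), (226, 57), (228, 59), (230, 62), (232, 64), (234, 64), (236, 65), (238, 64), (240, 64), (242, 63), (244, 62), (246, 61), (248, 61), (250, 61), (252, 61), (254, 61), (256, 61), (258, 62), (260, 62), (262, 62), (264, 62), (266, 63), (268, 63), (270, 63), (272, 63), (274, 63), (276, 63), (278, 63), (280, 63), (282, 63), (284, 63), (286, 64), (288, 63), (290, 63)]
[ 3.6677933  -3.22889904  9.09241192] [529.27342135  85.68670549 127.17006373]
```

Request:
{"api": "servo_tool", "payload": {"targets": [[0.0159,0.0021,-0.0001,0,0,0],[0.016,0.0007,-0.0001,0,0,0],[0.016,-0.0007,-0.0001,0,0,0],[0.0159,-0.0021,-0.0002,0,0,0],[0.0156,-0.0035,-0.0002,0,0,0],[0.0153,-0.0048,-0.0002,0,0,0]]}}

```text
time: 18.5
ee_pos: [502.2, 84.5, 127.8]
orientation: [0.0, 1.0, 0.001, 0.006]
contact_force: [5.8, -1.1, 8.9]
finger_gap: 0.6
grasp_force: 4.3
```

Request:
{"api": "servo_tool", "payload": {"targets": [[0.0148,-0.0061,0,0,0,0],[0.0142,-0.0074,0,0,0,0],[0.0135,-0.0086,0,0,0,0],[0.0127,-0.0097,0,0,0,0],[0.0118,-0.0108,-0.0002,0,0,0],[0.0108,-0.0118,-0.0002,0,0,0]]}}

```text
time: 19.1
ee_pos: [478.9, 69.6, 128.2]
orientation: [-0.0, 1.0, 0.002, 0.006]
contact_force: [4.2, 1.5, 9.8]
finger_gap: 0.5
grasp_force: 4.9
```

Request:
{"api": "servo_tool", "payload": {"targets": [[0.0097,-0.0127,0,0,0,0],[0.0086,-0.0135,0,0,0,0],[0.0074,-0.0142,0,0,0,0],[0.0061,-0.0148,0,0,0,0],[0.0048,-0.0153,0,0,0,0],[0.0035,-0.0156,0,0,0,0]]}}

```text
time: 19.7
ee_pos: [466.1, 44.8, 128.1]
orientation: [-0.0, 1.0, 0.002, 0.005]
contact_force: [2.7, 4.3, 11.1]
finger_gap: 0.6
grasp_force: 5.8
```

Request:
{"api": "servo_tool", "payload": {"targets": [[0.0031,-0.0159,0,0,0,0],[0.0017,-0.016,0,0,0,0],[0.0003,-0.016,0,0,0,0],[-0.0016,-0.0159,0.0001,0,0,0],[-0.0032,-0.0156,0.0002,0,0,0],[-0.0046,-0.0153,0.0002,0,0,0]]}}

```text
time: 20.3
ee_pos: [466.6, 16.4, 127.7]
orientation: [-0.001, 1.0, 0.002, 0.004]
contact_force: [0.1, 4.8, 13.3]
finger_gap: 0.3
grasp_force: 6.6
```

Run:
```python
from h import *
a,v=idx()
print([(int(x),int(y)) for x,y in zip(a,v)])
s=readout.read_state();print(s["contact_force"],s["ee_pos"])
```

```text
[(0, 93), (2, 93), (4, 94), (6, 94), (8, 94), (10, 94), (12, 94), (14, 94), (16, 94), (18, 94), (20, 94), (22, 94), (24, 94), (26, 94), (28, 94), (30, 94), (32, 93), (34, 91), (36, 89), (38, 88), (40, 87), (42, 87), (44, 87), (46, 87), (48, 88), (50, 89), (52, 90), (54, 91), (56, 92), (58, 93), (60, 93), (62, 94), (64, 95), (66, 95), (68, 96), (70, 96), (72, 97), (74, 97), (76, 98), (78, 98), (80, 98), (82, 98), (84, 98), (86, 98), (88, 97), (90, 95), (92, 94), (94, 94), (96, 95), (98, 95), (100, 95), (102, 94), (104, 94), (106, 94), (108, 94), (110, 95), (112, 94), (114, 94), (116, 94), (118, 94), (120, 95), (122, 95), (124, 95), (126, 96), (128, 97), (130, 99), (132, 101), (134, 102), (136, 103), (138, 104), (140, 104), (142, 104), (144, 104), (146, 104), (148, 102), (150, 100), (152, 98), (154, 96), (156, 95), (158, 95), (160, 95), (162, 95), (164, 96), (166, 96), (168, 96), (170, 96), (172, 96), (174, 96), (176, 96), (178, 96), (180, 96), (182, 96), (184, 96), (186, 96), (188, 95), (190, 95), (192, 95), (194, 95), (196, 94), (198, 94), (200, 94), (202, 93), (204, 93), (206, 93), 
[... 238 characters left out ...]
50, 102), (252, 102), (254, 102), (256, 102), (258, 102), (260, 103), (262, 103), (264, 103), (266, 102), (268, 102), (270, 102), (272, 102), (274, 101), (276, 101), (278, 101), (280, 101), (282, 100), (284, 100), (286, 100), (288, 99), (290, 99), (292, 99), (294, 98), (296, 98), (298, 97), (300, 97), (302, 96), (304, 95), (306, 94), (308, 94), (310, 93), (312, 92), (314, 91), (316, 90), (318, 89), (320, 88), (322, 87), (324, 87), (326, 88), (328, 90), (330, 91), (332, 91), (334, 91), (336, 91), (338, 92), (340, 92), (342, 92), (344, 92), (346, 93), (348, 93), (350, 93), (352, 93), (354, 93), (356, 93), (358, 93)]
[ 1.05544656  4.93030041 12.24354153] [466.84300817  15.46132455 127.81200505]
```

Request:
{"api": "servo_tool", "payload": {"targets": [[-0.0055,-0.0152,0.0001,0,0,0],[-0.0068,-0.0146,0.0001,0,0,0],[-0.008,-0.0139,0.0001,0,0,0],[-0.0092,-0.013,0.0001,0,0,0],[-0.0104,-0.0122,0.0001,0,0,0],[-0.0116,-0.0112,0.0001,0,0,0]]}}

```text
time: 20.95
ee_pos: [480.8, -8.1, 127.2]
orientation: [-0.0, 1.0, 0.002, 0.002]
contact_force: [-1.8, 3.6, 13.8]
finger_gap: 0.7
grasp_force: 7.0
```

Request:
{"api": "servo_tool", "payload": {"targets": [[-0.0127,-0.0097,0,0,0,0],[-0.0135,-0.0086,0,0,0,0],[-0.0142,-0.0074,0,0,0,0],[-0.0148,-0.0061,0,0,0,0],[-0.0153,-0.0048,0,0,0,0],[-0.0156,-0.0035,0,0,0,0]]}}

```text
time: 21.55
ee_pos: [505.2, -22.0, 126.5]
orientation: [0.0, 1.0, 0.001, 0.001]
contact_force: [-4.4, 0.1, 14.5]
finger_gap: 0.3
grasp_force: 6.8
```

Request:
{"api": "servo_tool", "payload": {"targets": [[-0.0159,-0.0021,-0.0006,0,0,0],[-0.016,-0.0007,-0.0002,0,0,0],[-0.016,0.0007,-0.0001,0,0,0],[-0.0159,0.0021,0,0,0,0],[-0.0156,0.0035,0,0,0,0],[-0.0153,0.0048,0,0,0,0]]}}

```text
time: 22.15
ee_pos: [533.2, -22.1, 126.2]
orientation: [0.001, 1.0, -0.001, 0.0]
contact_force: [-4.5, -5.2, 10.0]
finger_gap: 0.4
grasp_force: 5.3
```

Request:
{"api": "servo_tool", "payload": {"targets": [[-0.0148,0.0061,0.0003,0,0,0],[-0.0142,0.0074,0.0003,0,0,0],[-0.0135,0.0086,0.0003,0,0,0],[-0.0127,0.0097,0.0003,0,0,0],[0,0,-0.03,0,0,0],[0,0,-0.1,0,0,0],[0,-0.15,-0.1,0,0,0],[0,-0.16,-0.1,0,0,0],[0,-0.16,0,0,0,0],[0,-0.16,0,0,0,0],[0,0,0,0,0,0]]}}

```text
time: 23.25
ee_pos: [547.4, -199.0, 218.2]
orientation: [0.006, 1.0, -0.002, 0.0]
contact_force: [-1.2, -0.5, 0.3]
finger_gap: 0.2
grasp_force: 0.0
```

Run:
```python
from h import *
s=readout.read_state();print(s["time"],s["contact_force"],s["ee_pos"])
o=[]
for n in C:
    im=eyes.get_image(n);cv2.imwrite(f"pics/end_{n}.png",im)
    x,y=dict(side=(240,160),top=(220,210))[n]
    o.append(cv2.resize(im[y:y+110,x:x+120],None,fx=3.3,fy=3.3,interpolation=cv2.INTER_CUBIC))
cv2.imwrite("pics/g5.png",np.hstack(o))
```

```text
23.25 [-1.22722186 -0.54468156  0.26661071] [ 547.35821087 -199.02514053  218.20532077]
```

View pics/g5.png

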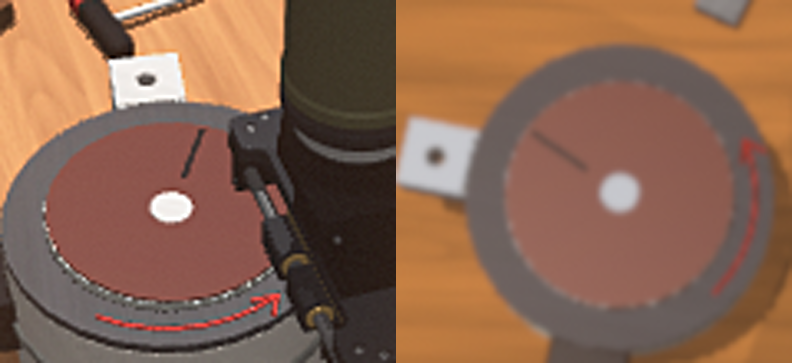

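The arrow confirms the direction. In the top crop the index line, at (560,152) as seen from (620,193), is about 23° short of a full turn. That puts the disc at about 337° (5.88 rad), so a short further stroke of about 45° is needed.

Request:
{"api": "servo_tool", "payload": {"targets": [[0.0258,0.147,0,0,0,0],[0.0258,0.147,0,0,0,0],[0.0258,0.147,0,0,0,0],[0.0258,0.147,0,0,0,0],[0,0,0.1,0,0,0],[0,0,0.1,0,0,0],[0,0,0.05,0,0,0],[0,0,0.024,0,0,0],[0,0,0,0,0,0],[0,0,0,0,0,0],[0,0,0,0,0,0]]}}

```text
time: 24.45
ee_pos: [519.4, -13.5, 136.6]
orientation: [-0.0, 1.0, 0.0, 0.001]
contact_force: [-0.1, -0.3, -0.0]
finger_gap: 0.2
grasp_force: 0.0
```

Run:
```python
from h import *
t=cv2.imread("pics/end_top.png")
q=lambda x,y:((x-396+.5)/3.3-.5+220,(y+.5)/3.3-.5+210)
A=[ray("top",q(x,y),z)[:2] for x,y,z in((560,152,128),(620,193,128),(435,156,120))]
f=lambda v:np.degrees(np.arctan2(v[1],v[0]))
print(A,f(A[0]-A[1]),f(A[2]-A[1])); s=readout.read_state();print(s["ee_pos"],s["contact_force"])
```

```text
[array([546.39254636,  79.85476395]), array([516.98187035,  34.43267866]), array([542.14465737, 173.12282166])] 57.07705346917366 79.71659072383602
[519.38803129 -13.4889126  136.64788403] [-0.10268287 -0.32707528 -0.00588851]
```

Request:
{"api": "servo_tool", "payload": {"targets": [[0.012,-0.03,0.01,0,0,0],[0,0,0.008,0,0,0],[0,0,0.007,0,0,0],[0,0,0,0,0,0],[0,0,0,0,0,0],[0,0,0,0,0,0]]}}

```text
time: 25.05
ee_pos: [515.1, -22.7, 128.1]
orientation: [0.0, 1.0, 0.0, 0.0]
contact_force: [-0.2, 0.2, 1.4]
finger_gap: 0.1
grasp_force: 0.3
```

Request:
{"api": "servo_tool", "payload": {"targets": [[0,0,0.003,0,0,0],[0,0,0.0025,0,0,0],[0,0,0,0,0,0],[0,0,0,0,0,0]]}}

```text
time: 25.45
ee_pos: [515.2, -22.7, 127.2]
orientation: [0.0, 1.0, 0.0, 0.0]
contact_force: [-2.8, 0.1, 7.1]
finger_gap: 0.6
grasp_force: 3.2
```

Request:
{"api": "servo_tool", "payload": {"targets": [[-0.016,0.0007,0.0008,0,0,0],[-0.0159,0.0021,0.0008,0,0,0],[-0.0156,0.0035,0.0007,0,0,0],[-0.0153,0.0048,0.0006,0,0,0],[-0.0148,0.0061,0.0005,0,0,0]]}}

```text
time: 25.95
ee_pos: [538.1, -19.5, 126.4]
orientation: [0.001, 1.0, -0.001, -0.0]
contact_force: [-3.1, -2.9, 9.0]
finger_gap: 0.6
grasp_force: 4.3
```

Request:
{"api": "servo_tool", "payload": {"targets": [[-0.0142,0.0074,0.0005,0,0,0],[-0.0135,0.0086,0.0005,0,0,0],[-0.0127,0.0097,0.0005,0,0,0],[-0.0118,0.0108,0.0005,0,0,0],[0,0,-0.03,0,0,0],[0,0,-0.1,0,0,0],[0,-0.15,-0.1,0,0,0],[0,-0.16,-0.1,0,0,0],[0,-0.16,0,0,0,0],[0,-0.16,0,0,0,0],[0,0,0,0,0,0],[0,0,0,0,0,0]]}}

```text
time: 27.15
ee_pos: [553.4, -187.5, 217.9]
orientation: [0.002, 1.0, 0.0, -0.0]
contact_force: [0.7, 1.5, 0.2]
finger_gap: 0.2
grasp_force: 0.0
```

Run:
```python
from h import *
s=readout.read_state();print(s["time"],s["contact_force"],s["ee_pos"])
a,v=idx()
print([(int(x),int(y)) for x,y in zip(a,v) if 30<x<150])
o=[]
for n,(x,y) in dict(side=(360,310),top=(220,210)).items():
    im=eyes.get_image(n)
    o.append(cv2.resize(im[y:y+110,x:x+120],None,fx=3.3,fy=3.3,interpolation=cv2.INTER_CUBIC))
cv2.imwrite("pics/g6.png",np.hstack(o))
```

```text
27.15 [0.74221052 1.49302081 0.18613511] [ 553.4146456  -187.54819016  217.8612518 ]
[(32, 108), (34, 108), (36, 108), (38, 108), (40, 108), (42, 108), (44, 109), (46, 109), (48, 109), (50, 109), (52, 109), (54, 110), (56, 110), (58, 110), (60, 110), (62, 110), (64, 110), (66, 111), (68, 111), (70, 111), (72, 111), (74, 111), (76, 111), (78, 111), (80, 112), (82, 112), (84, 112), (86, 111), (88, 109), (90, 105), (92, 100), (94, 98), (96, 102), (98, 107), (100, 111), (102, 112), (104, 113), (106, 113), (108, 113), (110, 113), (112, 113), (114, 113), (116, 114), (118, 113), (120, 113), (122, 114), (124, 114), (126, 114), (128, 114), (130, 114), (132, 114), (134, 114), (136, 114), (138, 114), (140, 114), (142, 114), (144, 114), (146, 114), (148, 114)]
```

View pics/g6.png

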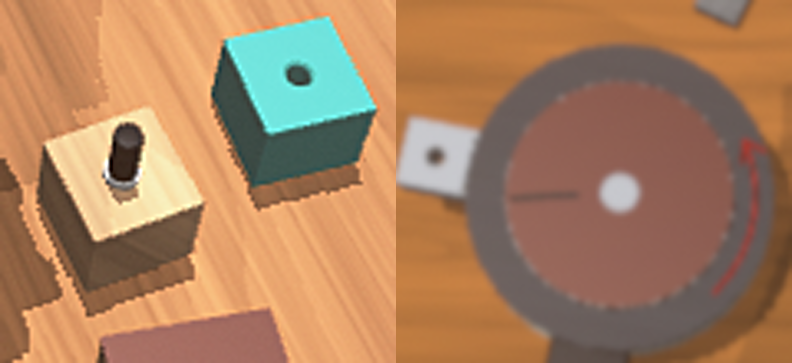

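The index line is now at 94°, 14° past its start at 80°. That makes 374°, or about 6.53 rad, inside the allowed 5.95–8.1. The pin stands fully down in the wooden block and the arm is clear of everything.

```bash
python3 -c "
from rig import finish_job;print(finish_job())"
```

```text
the job is handed in; nothing more can be done
None
```

I handed the job in at about 27 s: the lock pin stands fully down in the wooden parking block, the disc was dragged counter-clockwise about 374° (6.53 rad) with wrist-force readings of at most 15 N while dragging, and the arm is clear; the hand-in returned no verdict.

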